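# Pin the swivel bowl holder to its table hinge

### The arm

A 6-joint arm with a two-finger parallel gripper is mounted at the origin on the work surface. World frame = base frame: x ahead of the robot, y to its left, z up, the work surface at z = 0. Lengths are in m, angles in rad, forces in N, time in s.
With the tool pointing down it reaches from about 0.3 to 0.825 m from the base axis. Payload 5.4 kg.
Tool frame: the origin (TCP) lies at the very end of the fingers, on their centre line; the grasp point (between the pads) lies 19 mm behind it; x points along the fingers, y is the direction in which the jaws open and shut, and the axes are right-handed (so a half turn about x gives the same grasp; the last joint's range is limited). The gripper opens to 92 mm and grips with 3 to 60 N. Pads are 20 mm wide; open, the fingers measure 128 mm over their backs; the gripper's body (75 mm by 189 mm) begins 69 mm behind the grasp point.
Start: joints at [0.914, 0.158, 1.597, -0, 1.386, -0.21], TCP at [0.248, 0.519, 0.215] pointing down, gripper open.
Joint ranges: [-2.91, 2.91], [-0.94, 2.29], [0.18, 2.7], [-1.29, 4.43], [0.17, 2.64], [-3, 3]. Speed limits (rad/s): [2.57, 2.57, 3.14, 3.14, 3.14, 3.14].

### API

Orientations are given as [roll, pitch, yaw] about the fixed x, y, z axes, in that order (R = Rz(yaw) Ry(pitch) Rx(roll)).
In Python, from bench import bot gives the robot as it stands.
- The arm moves only by the tool drive_tool, never from a script. Its argument "increments" is a list of rows, each an object with "claw": the finger opening in cm, from 0 to 9.19; "dp": the shift along the tool's x, y, z in cm, a list of three; "roll": the turn about the tool's x in rad. A call has exactly 10 rows; each row shifts and turns the commanded pose from where the row before left it, along the tool's axes as they then stand; what a row does not reach is not made up. A row lasts 1/8 s, in which the tool goes at most 62.5 mm and 10.7 degrees, less where a joint would pass 70% of its speed; a pose out of reach is approached as far as the arm can. A call with a gripper value outside its range is refused whole. The fingers move at their own pace and stop on an object; the grip force is fixed at half the most. Time passes only in rows, so rows that do not move let the fingers close, or fill a call up. It gives the time, the measured TCP pose, the force and the opening at its end, in the units of the state.
- bot.read_state(): the state, without advancing time (a new reading comes with each control period).
- bot.camera(name): name is "scene" or "top"; returns (picture, depth): 400x640x3 uint8, blue, green, red; 400x640 float32, m along the optical axis (not along the pixel's ray), 0 where there is no reading.
- bot.camera_model(name): a dict with "vfov" (degrees; the focal length in pixels is half the picture's height over the tangent of half this angle, whatever the lens; pixels are square), "cx", "cy" (the principal point, pixels), "k1" (the pictures are not rectified: a ray, as slopes to the right and down, at radius r is drawn at 1 + k1 r^2 times it, then the intrinsics apply), "position" and "orientation" of the camera in the world. Camera axes: x right, y down, z forward; pixel columns grow to the right and rows downward; lengths in m; the calibration is good to about 2 mm. A picture is of the moment at which its call begins. camera_model takes no time and is no camera call.
- bot.finish_job(): hands the job in, once; it reports no verdict.
The state is a dict: "t": time; "qpos": joint angles; "dq": joint speeds; "tau": joint torques, N m; "eef_pos": TCP position; "tcp_rot": TCP orientation; "contact_force": force on the tool from outside, world axes, zero at the start; "wrist_torque": the same for the moment, N m; "gripper_width": finger opening in m.
Only numpy, scipy, OpenCV 4.12 (cv2) and the standard library are available. Lean on these libraries where they do the work, as an engineer would, in place of code of your own. Each camera call takes 0.05 s, during which the arm holds its last target. There are 200 camera calls.

### The job

The blue swivel bowl holder has been taken off its table hinge for washing: put it back. Slide the holder's eye over the steel knuckle until it is home in the V-shaped stop so that the two holes line up, then drop the red-headed hinge pin down through both holes until its collar sits on the eye, and let go. Leave the glass bowl, the steel bowl and the tube where they are.

Things in the scene. Friction and masses are not known exactly. Their poses are not given: they have to be found in the camera images.
- bracket: Hinge bracket fixed to the table. Origin: on the table, on the hinge axis; z up. Aluminium base plate 105 x 110 x 8 mm, upright steel knuckle (48 mm across, top at 40 mm) with a vertical hole, and two white stop walls, 54 mm high, at 45 degrees forming a V with an 80 mm mouth that opens towards its own -x: the eye comes in along +x. When the eye touches both walls the holes are in line.
- hinge_hole (a point): Centre of the mouth of the steel knuckle's vertical hole: 18 mm in diameter, 40 mm above the table, going right down through the knuckle.
- holder_eye (a point): Centre of the holder's eye: a blue ring 48 mm across, 16 mm thick, with a vertical 18 mm hole; underside 42 mm and top 58 mm above the table, so it passes 2 mm over the steel knuckle while the holder simply slides on the table. Axes as the holder: +x along the arm from dish to eye, z up. In the finished hinge the arm may point anywhere within about 50 degrees of the bracket's x axis.
- holder_fin (a point): Centre of the yellow upright grab fin on the holder's arm, 78 mm above the table, 60 mm from the eye's centre (towards holder -x): 44 mm long (x), 12 mm thick (y), 58 to 98 mm high. The loose holder (about 0.35 kg) is a blue round dish, 104 mm across, 58 mm high, flat on the table, its centre 70 mm behind the fin; arm 26 mm wide, top 58 mm high. Axes as the holder.
- pin_block: Fixed wooden block 80 x 80 x 60 mm high with a vertical 16 mm hole through its centre, in which the hinge pin stands. Origin: centre of its underside.
- pin_knob (a point): Centre of the hinge pin's red knob (26 mm diameter, 40 mm high); 84 mm above the table at the start, 82 mm when home. The loose pin (94 mm long, 0.12 kg) stands upright: knob on top, then a steel collar 30 mm across, 4 mm thick, then a 14 mm steel shaft 50 mm long, its last 9 mm tapered to 6 mm. z: the pin's axis, up.
- pin_shoulder (a point): Underside of the pin's collar, on the axis, 24 mm below the knob's centre and 50 mm above the pin's tip. Rests on the block (60 mm high) at the start; rests on the eye's top, 58 mm above the table, when home.
- glass_bowl_mid (a point): Bystander: green glass dessert bowl, 112 mm across, 62 mm high; point at its centre half-way up. Leave it alone.
- steel_bowl_mid (a point): Bystander: steel mixing bowl, 170 mm across, 70 mm high; point at its centre half-way up. Leave it alone.
- milk_tube_mid (a point): Bystander: red and blue squeeze tube with white cap lying down, about 160 mm long, 54 mm wide, 34 mm high; point at its middle. Leave it alone.
Not all that is in view belongs to the job. Of the things shaped like the part that bears holder_eye, the blue one is meant. Of the things that look like the bracket, take the one that is farthest to the robot's right at the start.

How it is judged:
At the end, for the whole second after the job is handed in: Eye over the knuckle, holes within 6 mm, eye centre 6 to 14 mm above the knuckle top, holder level (0.08 rad); pin through both, collar at most 21.5 mm above the knuckle top, within 6 mm of the hole axis, upright (0.12 rad); glass bowl, steel bowl and tube within 30 mm of their places (horizontal distance between each of holder_eye, pin_shoulder and hinge_hole below 0.006 m and z of holder_eye in the frame of hinge_hole between 0.006 and 0.014 m and angle between holder_eye's own z axis and vertical below 0.08 rad and z of pin_shoulder in the frame of hinge_hole below 0.0215 m and angle between pin_knob's own z axis and vertical below 0.12 rad and distance of each of glass_bowl_mid, steel_bowl_mid, milk_tube_mid from where it was at the start of the episode below 0.03 m); the robot touches nothing.
It fails at once if the glass bowl is pushed more than 30 mm from its place (distance of glass_bowl_mid from where it was at the start of the episode above 0.03 m).
It fails at once if the steel bowl is pushed more than 30 mm from its place (distance of steel_bowl_mid from where it was at the start of the episode above 0.03 m).
It fails at once if the tube is pushed more than 30 mm from its place (distance of milk_tube_mid from where it was at the start of the episode above 0.03 m).
It also fails if it takes over 61 s, if anything falls off the work surface, if the arm or the gripper's body presses on something with over 40 N, if the wrist force passes 120 N, or if a joint passes its speed limit or range.

## Working session

There is one attempt and no reset: what is moved stays moved. The work goes in short steps, Python scripts to look and compute and a tool call to move; the robot and the scene stay as the last step left them, time stands still between calls to the robot, and variables do not carry over. Pictures are saved under pics/ and viewed, about 8 in all and at most 12, crops included, and the job is handed in when it is done.

Besides the shell and the picture viewer there is one more tool, called after "Emit:" in YAML: its name, and indented under it one key for each argument. drive_tool: Moves the arm, as the interface text tells. Its arguments: {"type":"object","properties":{"increments":{"type":"array","items":{"type":"object","properties":{"claw":{"type":"number"},"dp":{"type":"array","items":{"type":"number"}},"roll":{"type":"number"}}}}},"required":["increments"]}

```bash
mkdir -p pics; ls
cat > h.py <<'E'
import numpy as np, cv2
from bench import bot
from scipy.spatial.transform import Rotation as R
def cam(n):
    m=bot.camera_model(n); f=200/np.tan(np.radians(m['vfov'])/2)
    K=np.array([[f,0,m['cx']],[0,f,m['cy']],[0,0,1.]]); o=np.array(m['orientation'],float)
    Rm=R.from_euler('xyz',o).as_matrix() if o.shape==(3,) else (o if o.shape==(3,3) else None)
    return K,np.array([m['k1'],0,0,0,0.]),Rm,np.array(m['position'])
def ray(n,uv):
    K,d,Rm,p=cam(n); q=cv2.undistortPoints(np.array(uv,float).reshape(-1,1,2),K,d)[:,0]
    return p,np.c_[q,np.ones(len(q))]@Rm.T
def plane(n,uv,z):
    p,v=ray(n,uv); return p+v*((z-p[2])/v[:,2])[:,None]
def cloud(n,dep):
    h,w=dep.shape; uv=np.stack(np.meshgrid(np.arange(w),np.arange(h)),-1).reshape(-1,2)
    p,v=ray(n,uv); return (p+v*dep.reshape(-1,1)).reshape(h,w,3)
def proj(n,P):
    K,d,Rm,p=cam(n); return cv2.projectPoints(np.array(P,float).reshape(-1,3),cv2.Rodrigues(Rm.T)[0],-Rm.T@p,K,d)[0][:,0]
E
python3 - <<'E'
from h import *
for n in('scene','top'):
    print(bot.camera_model(n)); a,d=bot.camera(n); cv2.imwrite(f'pics/{n}0.png',a); np.save(f'{n}0.npy',d)
print(bot.read_state())
E
```

```text
pics
{'vfov': 42.83803190867777, 'cx': 321.9846988033899, 'cy': 198.52345261151177, 'k1': -0.006943637585106359, 'position': array([ 1.51298767, -0.13417688,  0.955826  ]), 'orientation': array([-2.32993045e+00, -6.01715275e-04,  1.47714695e+00])}
{'vfov': 51.39582006170504, 'cx': 321.443501925024, 'cy': 193.20832099173765, 'k1': -0.06073319115825937, 'position': array([ 0.41782037, -0.03025723,  1.19345596]), 'orientation': array([-3.00357799, -0.00450936, -1.58805443])}
{'t': 0.1, 'qpos': array([ 9.13919184e-01,  1.59005948e-01,  1.59807284e+00, -9.52088085e-07,
        1.38621604e+00, -2.10109927e-01]), 'dq': array([ 0.000564  , -0.00196602, -0.00291064, -0.00012027,  0.00148171,
       -0.0002377 ]), 'tau': array([ 1.02780708e-03, -3.86504889e+01, -3.22961318e+01,  7.04653538e-02,
        3.39066144e-02, -3.11161989e-05]), 'eef_pos': array([0.24810553, 0.51809853, 0.21372295]), 'tcp_rot': array([-1.7803566 ,  1.56909415, -2.22712364]), 'contact_force': array([-0.32018299,  0.0062557 ,  0.2035319 ]), 'wrist_torque': array([-0.03635196,  0.02431024, -0.00167911]), 'gripper_width': 0.09174264207271514}
```

View pics/top0.png

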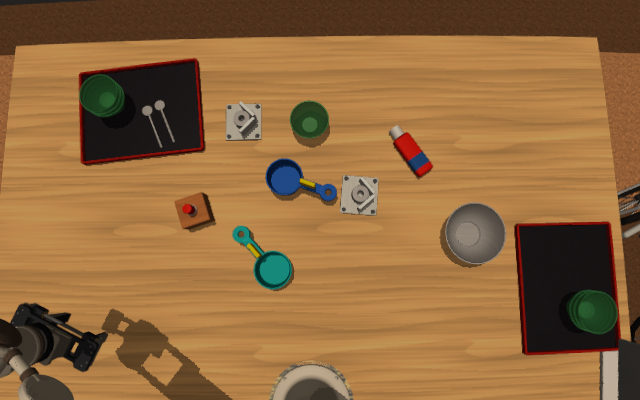

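View pics/scene0.png

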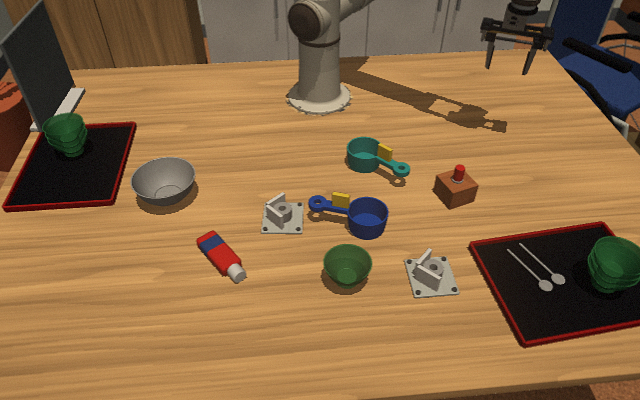

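Top view, candidates: holders are blue at (285,177)–(328,192) and teal at (272,270). I take the blue one. Brackets are at (243,120) and (360,195). Image right is the robot's right, so I take (360,195). The pin is at (190,210). I'll check the choice in one close crop and measure.

Run:
```python
from h import *
a=cv2.imread('pics/top0.png'); d=np.load('top0.npy')
c=a[140:230,255:395]; cv2.imwrite('pics/crop.png',cv2.resize(c,None,fx=5.5,fy=5.5,interpolation=cv2.INTER_CUBIC))
C=cloud('top',d); hsv=cv2.cvtColor(a,cv2.COLOR_BGR2HSV)
def blobs(nm,lo,hi,z,mn=15):
    m=cv2.inRange(hsv,lo,hi); n,l,s,c=cv2.connectedComponentsWithStats(m)
    for i in range(1,n):
        if s[i,4]>=mn:
            P=C[l==i]; print(nm,s[i,4],c[i].round(1),'plane',plane('top',c[i],z)[0].round(4),'cloud',np.median(P,0).round(4))
blobs('yellow',(22,150,120),(35,255,255),.098)
blobs('red',(0,180,120),(6,255,255),.104)
blobs('blue',(105,120,60),(125,255,255),.058)
```

```text
yellow 62 [307.2 182.4] plane [ 5.997e-01 -3.000e-04  9.800e-02] cloud [ 0.6004 -0.0011  0.0978]
yellow 72 [253.  250.3] plane [0.4221 0.1439 0.098 ] cloud [0.4228 0.144  0.0974]
red 35 [193.1  64.8] plane [0.9373 0.3149 0.104 ] cloud [0.9849 0.3327 0.0207]
red 74 [150.5  63.9] plane [0.9439 0.4362 0.104 ] cloud [0.9847 0.4727 0.0196]
red 40 [85.4 75.4] plane [0.9157 0.6226 0.104 ] cloud [0.9636 0.6809 0.0205]
red 233 [178.4 134.6] plane [0.7362 0.3484 0.104 ] cloud [0.7174 0.3299 0.0198]
red 64 [ 80.2 126. ] plane [0.7678 0.6259 0.104 ] cloud [0.7853 0.6768 0.0207]
red 394 [407.3 145.5] plane [ 0.6952 -0.272   0.104 ] cloud [ 0.7132 -0.2881  0.0309]
red 16 [105.5 159.5] plane [0.6713 0.5475 0.104 ] cloud [0.6908 0.591  0.02  ]
red 109 [424.4 168.6] plane [ 0.6311 -0.3149  0.104 ] cloud [ 0.6449 -0.3341  0.0293]
red 67 [186.4 208.1] plane [0.5351 0.3203 0.104 ] cloud [0.5354 0.3211 0.1037]
red 314 [591.7 250.7] plane [ 0.4015 -0.759   0.104 ] cloud [ 0.4779 -0.873   0.0192]
red 84 [519.1 249.2] plane [ 0.4109 -0.5575  0.104 ] cloud [ 0.4096 -0.5982  0.0201]
red 253 [551.3 336.9] plane [ 0.182  -0.6287  0.104 ] cloud [ 0.1225 -0.6354  0.0194]
blue 183 [418.  160.8] plane [ 0.6626 -0.3102  0.058 ] cloud [ 0.6679 -0.3167  0.0306]
blue 1059 [294.3 181.8] plane [0.6084 0.0365 0.058 ] cloud [0.6124 0.0547 0.0082]
```

View pics/crop.png

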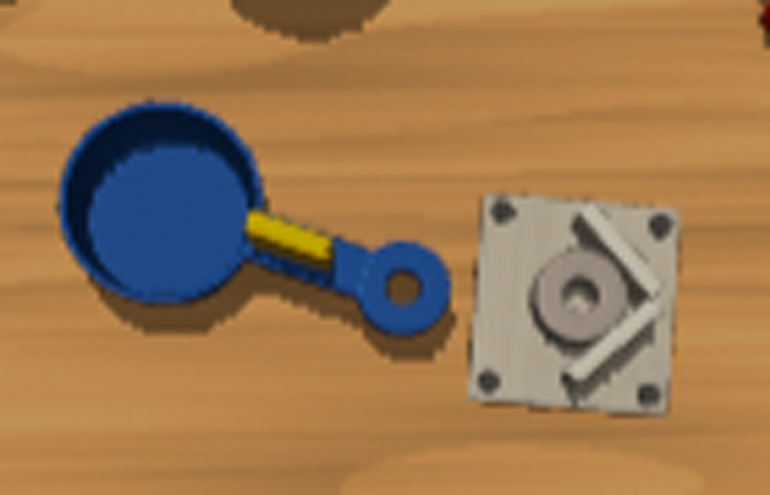

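The crop shows the blue eye's hole at crop (403,288) and the knuckle hole at (582,295). The V opens to image left (+y), so the eye goes in along about −y. The choice holds.

```bash
cat >> h.py <<'E'
def plan(target,jaw,jawsign=None):
    s=bot.read_state(); M=R.from_euler('xyz',s['tcp_rot']).as_matrix()
    d=M.T@(np.array(target)-s['eef_pos']); j=M.T@np.array([np.cos(jaw),np.sin(jaw),0]); r=np.arctan2(j[2],j[1])
    r=(r+np.pi/2)%np.pi-np.pi/2
    print('t',s['t'],'tcp',s['eef_pos'].round(4),'dp cm (current axes)',(d*100).round(2),'roll',r.round(3),'| q',s['qpos'].round(2),'F',s['contact_force'].round(1),'w',s['gripper_width'].round(4)); print(M.round(3).tolist())
def holder(a,n='top'):
    hsv=cv2.cvtColor(a,cv2.COLOR_BGR2HSV); m=cv2.inRange(hsv,(105,120,50),(125,255,255))
    return m
E
python3 - <<'E'
from h import *
for n in('top','scene'):
    a=cv2.imread(f'pics/{n}0.png'); C=cloud(n,np.load(f'{n}0.npy'))
    e0=np.array([.58,-.06]) ; k0=np.array([.58,-.145])
    for nm,c,z,r in(('eye',proj(n,[.578,-.06,.058])[0],.058,.03),('knuckle',proj(n,[.578,-.145,.04])[0],.04,.03)):
        # top-surface cloud points near; circle fit by minEnclosing
        m=(abs(C[...,2]-z)<.004)&(np.hypot(*(C[...,:2]-plane(n,c,z)[0,:2]).transpose(2,0,1))<.034)
        (x,y),rr=cv2.minEnclosingCircle(C[m][:,:2].astype(np.float32)); print(n,nm,m.sum(),'circ',round(x,4),round(y,4),round(rr,4),'mean',C[m].mean(0).round(4))
    hsv=cv2.cvtColor(a,cv2.COLOR_BGR2HSV); m=(C[...,2]>.09)&(C[...,2]<.11)
    cnt,l,s,c=cv2.connectedComponentsWithStats(m.astype(np.uint8))
    for i in range(1,cnt):
        if s[i,4]>10:
            P=C[l==i]; P=P[P[:,2]>P[:,2].max()-.005]; print(n,'high',s[i,4],c[i].round(0),P.mean(0).round(4),cv2.minAreaRect((P[:,:2]*1000).astype(np.float32)))
    if n=='top':
        for u in([328.2,192.3],[360.7,193.4]): print(u,plane(n,u,.058)[0].round(4),plane(n,u,.04)[0].round(4))
        # plate corners bolts
        B=255+np.array([[503,210],[660,224],[488,381],[648,394]])/5.5; B[:,1]+=140-255
        P=plane('top',B,.008); print(P.round(4),P.mean(0).round(4))
plan([.6,0,.2],0)
E
```

```text
top eye 202 circ 0.5806 -0.0538 0.0267 mean [ 0.5795 -0.0533  0.0578]
top knuckle 189 circ 0.5762 -0.1504 0.0269 mean [ 0.5763 -0.1479  0.0398]
top high 441 [94. 91.] [0.8622 0.591  0.1073] ((860.6865234375, 580.0680541992188), (108.0466079711914, 107.78030395507812), 37.93846893310547)
top high 73 [307. 183.] [0.5999 0.0009 0.0997] ((599.5018310546875, 0.6584129333496094), (42.365787506103516, 9.754607200622559), 72.07584381103516)
top high 86 [187. 209.] [0.5326 0.3181 0.1058] ((532.6358642578125, 319.4689025878906), (23.523380279541016, 20.762470245361328), 71.011962890625)
top high 81 [253. 251.] [0.4203 0.1439 0.0986] ((420.7722473144531, 144.47215270996094), (42.71217727661133, 11.121057510375977), 44.661842346191406)
top high 510 [601. 313.] [ 0.2357 -0.765   0.1072] ((241.13099670410156, -759.3410034179688), (107.55259704589844, 109.10075378417969), 14.061750411987305)
top high 189 [638. 371.] [ 0.0778 -0.8672  0.1025] ((79.26165771484375, -866.76025390625), (3.883632183074951, 139.51449584960938), 85.53875732421875)
top high 143 [311. 393.] [ 0.0612 -0.0038  0.1076] ((58.578
[... 1614 characters left out ...]
0.8487 0.5731 0.1076] ((855.931884765625, 570.663818359375), (91.77228546142578, 111.13982391357422), 59.469146728515625)Traceback (most recent call last):
  File "<stdin>", line 19, in <module>
  File "h.py", line 23, in plan
    print('t',s['t'],'tcp',s['eef_pos'].round(4),'dp cm (current axes)',(d*100).round(2),'roll',r.round(3),'| q',s['qpos'].round(2),'F',s['contact_force'].round(1),'w',s['gripper_width'].round(4)); print(M.round(3).tolist())
                                                                                                                                                                        ^^^^^^^^^^^^^^^^^^^^^^^^
AttributeError: 'float' object has no attribute 'round'
```

```bash
sed -i "s/s\['gripper_width'\].round(4)/round(s['gripper_width'],4)/" h.py; python3 -c "
from h import *
plan([.601,-.0015,.2],-.35)"
```

```text
t 0.1 tcp [0.2481 0.5181 0.2137] dp cm (current axes) [  1.41 -31.61  54.28] roll 1.474 | q [ 0.91  0.16  1.6  -0.    1.39 -0.21] F [-0.3  0.   0.2] w 0.0917
[[-0.001, 0.432, 0.902], [-0.001, 0.902, -0.432], [-1.0, -0.002, -0.0]]
```

Emit:
drive_tool:
  increments:
    - {"dp": [0.1,-2.8,4.8],"claw": 6}
    - {"dp": [0.1,-2.8,4.8],"claw": 6}
    - {"dp": [0.1,-2.8,4.8],"claw": 6}
    - {"dp": [0.1,-2.8,4.8],"claw": 6}
    - {"dp": [0.1,-2.8,4.8],"claw": 6}
    - {"dp": [0.1,-2.8,4.8],"claw": 6}
    - {"dp": [0.1,-2.8,4.8],"claw": 6}
    - {"dp": [0.1,-2.8,4.8],"claw": 6}
    - {"dp": [0.1,-2.8,4.8],"claw": 6}
    - {"dp": [0.1,-2.8,4.8],"claw": 6}

```text
validation failed for argument at $.in...
```

Emit:
drive_tool:
  increments:
    - {"dp": [0.4,-3.6,6.3],"claw": 6}
    - {"dp": [0,0,0],"roll": 0.164,"claw": 6}
    - {"dp": [0,0,0],"roll": 0.164,"claw": 6}
    - {"dp": [0,0,0],"roll": 0.164,"claw": 6}
    - {"dp": [0,0,0],"roll": 0.164,"claw": 6}
    - {"dp": [0,0,0],"roll": 0.164,"claw": 6}
    - {"dp": [0,0,0],"roll": 0.164,"claw": 6}
    - {"dp": [0,0,0],"roll": 0.164,"claw": 6}
    - {"dp": [0,0,0],"roll": 0.164,"claw": 6}
    - {"dp": [0,0,0],"roll": 0.164,"claw": 6}

```text
validation failed for argument at $.in...
```

```bash
python3 -c "
from h import *
plan([.601,-.0015,.066],-.35)"
```

```text
t 0.1 tcp [0.2481 0.5181 0.2137] dp cm (current axes) [ 14.81 -31.59  54.28] roll 1.474 | q [ 0.91  0.16  1.6  -0.    1.39 -0.21] F [-0.3  0.   0.2] w 0.0917
[[-0.001, 0.432, 0.902], [-0.001, 0.902, -0.432], [-1.0, -0.002, -0.0]]
```

Emit:
drive_tool:
  increments:
    - {"claw": 6,"dp": [0.1,-2.8,4.8],"roll": 0}
    - {"claw": 6,"dp": [0.1,-2.8,4.8],"roll": 0}
    - {"claw": 6,"dp": [0.1,-2.8,4.8],"roll": 0}
    - {"claw": 6,"dp": [0.1,-2.8,4.8],"roll": 0}
    - {"claw": 6,"dp": [0.1,-2.8,4.8],"roll": 0}
    - {"claw": 6,"dp": [0.1,-2.8,4.8],"roll": 0}
    - {"claw": 6,"dp": [0.1,-2.8,4.8],"roll": 0}
    - {"claw": 6,"dp": [0.1,-2.8,4.8],"roll": 0}
    - {"claw": 6,"dp": [0.1,-2.8,4.8],"roll": 0}
    - {"claw": 6,"dp": [0.1,-2.8,4.8],"roll": 0}

```text
t: 1.35
eef_pos: [0.5609, 0.057, 0.2042]
tcp_rot: [-3.108, 1.57, 2.728]
contact_force: [0.7, 0.2, 0.9]
gripper_width: 0.0603
```

Emit:
drive_tool:
  increments:
    - {"claw": 6,"dp": [0,0,0],"roll": 0.164}
    - {"claw": 6,"dp": [0,0,0],"roll": 0.164}
    - {"claw": 6,"dp": [0,0,0],"roll": 0.164}
    - {"claw": 6,"dp": [0,0,0],"roll": 0.164}
    - {"claw": 6,"dp": [0,0,0],"roll": 0.164}
    - {"claw": 6,"dp": [0,0,0],"roll": 0.164}
    - {"claw": 6,"dp": [0,0,0],"roll": 0.164}
    - {"claw": 6,"dp": [0,0,0],"roll": 0.164}
    - {"claw": 6,"dp": [0,0,0],"roll": 0.164}
    - {"claw": 6,"dp": [0,0,0],"roll": 0}

```text
t: 2.6
eef_pos: [0.56, 0.0587, 0.2041]
tcp_rot: [-1.335, 1.57, 3.028]
contact_force: [-0.4, 1.3, 0.4]
gripper_width: 0.0602
```

```bash
python3 -c "
from h import *
plan([.601,-.0015,.066],-.35)"
```

```text
t 2.6 tcp [0.56   0.0587 0.2041] dp cm (current axes) [13.81  5.93  4.24] roll -0.0 | q [-0.11  0.14  1.64  0.    1.36  0.24] F [-0.4  1.3  0.4] w 0.0602
[[-0.001, 0.939, -0.343], [0.0, -0.343, -0.939], [-1.0, -0.001, 0.0]]
```

Emit:
drive_tool:
  increments:
    - {"claw": 6,"dp": [0,2.0,1.4],"roll": 0}
    - {"claw": 6,"dp": [0,2.0,1.4],"roll": 0}
    - {"claw": 6,"dp": [0,1.93,1.44],"roll": 0}
    - {"claw": 6,"dp": [2.6,0,0],"roll": 0}
    - {"claw": 6,"dp": [2.6,0,0],"roll": 0}
    - {"claw": 6,"dp": [2.6,0,0],"roll": 0}
    - {"claw": 6,"dp": [2.6,0,0],"roll": 0}
    - {"claw": 6,"dp": [2.0,0,0],"roll": 0}
    - {"claw": 6,"dp": [1.4,0,0],"roll": 0}
    - {"claw": 6,"dp": [0,0,0],"roll": 0}

```text
t: 3.85
eef_pos: [0.6009, -0.0018, 0.0656]
tcp_rot: [-1.395, 1.569, 2.966]
contact_force: [-1.0, -0.0, -0.4]
gripper_width: 0.0599
```

Run:
```python
from h import *
plan([.601,-.0015,.066],-.35)
a,_=bot.camera('scene'); b,_=bot.camera('top')
cv2.imwrite('pics/g1.png',np.hstack([cv2.resize(a[130:270,260:420],(480,420)),]))
```

```text
t 3.85 tcp [ 0.6009 -0.0018  0.0656] dp cm (current axes) [-0.04  0.   -0.03] roll -0.002 | q [-0.2   0.38  1.64 -0.    1.12  0.15] F [-1.  -0.  -0.4] w 0.0599
[[-0.002, 0.939, -0.345], [0.0, -0.345, -0.939], [-1.0, -0.002, 0.0]]
```

View pics/g1.png

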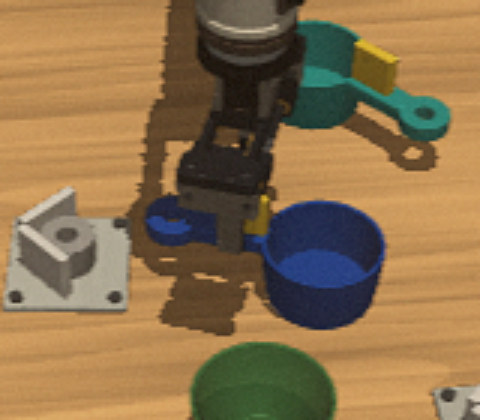

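The view shows the fingers straddling the yellow fin at about (245,215), above the arm. Next: close the gripper.

Emit:
drive_tool:
  increments:
    - {"claw": 0,"dp": [0,0,0],"roll": 0}
    - {"claw": 0,"dp": [0,0,0],"roll": 0}
    - {"claw": 0,"dp": [0,0,0],"roll": 0}
    - {"claw": 0,"dp": [0,0,0],"roll": 0}
    - {"claw": 0,"dp": [0,0,0],"roll": 0}
    - {"claw": 0,"dp": [0,0,0],"roll": 0}
    - {"claw": 0,"dp": [0,0,0],"roll": 0}
    - {"claw": 0,"dp": [0,0,0],"roll": 0}
    - {"claw": 0,"dp": [0,0,0],"roll": 0}
    - {"claw": 0,"dp": [0,0,0],"roll": 0}

```text
t: 5.2
eef_pos: [0.6013, -0.0016, 0.0665]
tcp_rot: [-1.485, 1.57, 2.875]
contact_force: [-1.9, -0.4, 0.9]
gripper_width: 0.0118
```

```bash
python3 -c "
from h import *
s=bot.read_state(); p=s['eef_pos']; plan([.5955,-.092,p[2]],-.35)"
```

```text
t 5.2 tcp [ 0.6013 -0.0016  0.0665] dp cm (current axes) [-0.    2.58  8.69] roll -0.002 | q [-0.2   0.38  1.64  0.    1.12  0.15] F [-1.9 -0.4  0.9] w 0.0118
[[-0.0, 0.939, -0.345], [0.0, -0.345, -0.939], [-1.0, -0.0, 0.0]]
```

Emit:
drive_tool:
  increments:
    - {"claw": 0,"dp": [0,0.26,0.85],"roll": 0}
    - {"claw": 0,"dp": [0,0.26,0.85],"roll": 0}
    - {"claw": 0,"dp": [0,0.26,0.85],"roll": 0}
    - {"claw": 0,"dp": [0,0.26,0.85],"roll": 0}
    - {"claw": 0,"dp": [0,0.26,0.85],"roll": 0}
    - {"claw": 0,"dp": [0,0.26,0.85],"roll": 0}
    - {"claw": 0,"dp": [0,0.26,0.85],"roll": 0}
    - {"claw": 0,"dp": [0,0.26,0.85],"roll": 0}
    - {"claw": 0,"dp": [0,0,0],"roll": 0}
    - {"claw": 0,"dp": [0,0,0],"roll": 0}

```text
t: 6.45
eef_pos: [0.5975, -0.0729, 0.0666]
tcp_rot: [0.508, 1.57, -1.415]
contact_force: [0.3, -0.4, -2.0]
gripper_width: 0.0116
```

Run:
```python
from h import *
plan([.5955,-.092,.0665],-.35)
a,d=bot.camera('scene'); C=cloud('scene',d); b,e=bot.camera('top'); T=cloud('top',e)
cv2.imwrite('pics/s1.png',np.hstack([cv2.resize(a[160:250,240:360],(400,300),interpolation=2),cv2.resize(b[140:230,290:410],(400,300),interpolation=2)]))
for n,im,X in(('scene',a,C),('top',b,T)):
    h=cv2.cvtColor(im,cv2.COLOR_BGR2HSV)
    m=(cv2.inRange(h,(100,100,40),(125,255,255))>0)&(abs(X[...,2]-.058)<.004)&(np.hypot(X[...,0]-.576,X[...,1]+.13)<.04)
    if m.sum()>20:
        P=X[m]; print(n,m.sum(),'eye-ish extent x',P[:,0].min(),P[:,0].max(),'ymin',P[:,1].min())
```

```text
t 6.45 tcp [ 0.5975 -0.0729  0.0666] dp cm (current axes) [0.01 0.47 1.86] roll -0.002 | q [-0.32  0.38  1.64 -0.    1.12  0.03] F [ 0.3 -0.4 -2. ] w 0.0116
[[0.0, 0.939, -0.345], [-0.0, -0.345, -0.939], [-1.0, 0.0, 0.0]]
scene 148 eye-ish extent x 0.5581457885480653 0.6038715880833674 ymin -0.15284683252137013
top 65 eye-ish extent x 0.5632504238049352 0.5970482404770787 ymin -0.15037116633000497
```

View pics/s1.png

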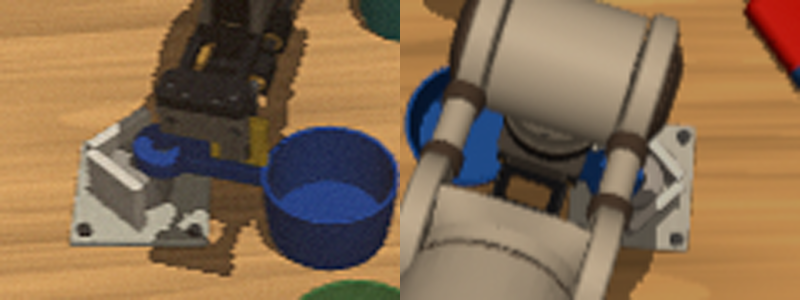

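The eye is over the near part of the knuckle, with about 20 mm still to go and centred on the V within a few mm. I'll push the rest gently, with a small overshoot.

Emit:
drive_tool:
  increments:
    - {"claw": 0,"dp": [0,0.07,0.27],"roll": 0}
    - {"claw": 0,"dp": [0,0.07,0.27],"roll": 0}
    - {"claw": 0,"dp": [0,0.07,0.27],"roll": 0}
    - {"claw": 0,"dp": [0,0.07,0.27],"roll": 0}
    - {"claw": 0,"dp": [0,0.06,0.25],"roll": 0}
    - {"claw": 0,"dp": [0,0.06,0.2],"roll": 0}
    - {"claw": 0,"dp": [0,0.05,0.2],"roll": 0}
    - {"claw": 0,"dp": [0,0,0],"roll": 0}
    - {"claw": 0,"dp": [0,0,0],"roll": 0}
    - {"claw": 0,"dp": [0,0,0],"roll": 0}

```text
t: 7.8
eef_pos: [0.5958, -0.0905, 0.0666]
tcp_rot: [0.603, 1.57, -1.32]
contact_force: [0.8, 0.8, -3.4]
gripper_width: 0.0121
```

```bash
cat > eye.py <<'E'
from h import *
plan([.5955,-.092,.0665],-.35)
a,d=bot.camera('scene'); X=cloud('scene',d)
h=cv2.cvtColor(a,cv2.COLOR_BGR2HSV)
m=(cv2.inRange(h,(100,100,40),(125,255,255))>0)&(abs(X[...,2]-.058)<.005)&(np.hypot(X[...,0]-.576,X[...,1]+.15)<.05)
P=X[m]; print(m.sum(),'eye extent x',P[:,0].min().round(4),P[:,0].max().round(4),'ymin',P[:,1].min().round(4),'z',np.median(P[:,2]).round(4))
E
python3 eye.py
```

```text
t 7.8 tcp [ 0.5958 -0.0905  0.0666] dp cm (current axes) [0.01 0.03 0.15] roll -0.002 | q [-0.35  0.38  1.64 -0.    1.12  0.  ] F [ 0.8  0.8 -3.4] w 0.0121
[[0.0, 0.939, -0.345], [-0.0, -0.345, -0.939], [-1.0, 0.0, 0.0]]
157 eye extent x 0.5575 0.6061 ymin -0.1705 z 0.0586
```

Emit:
drive_tool:
  increments:
    - {"claw": 0,"dp": [0,0.02,0.1],"roll": 0}
    - {"claw": 0,"dp": [0,0.02,0.1],"roll": 0}
    - {"claw": 0,"dp": [0,0.02,0.1],"roll": 0}
    - {"claw": 0,"dp": [0,0.02,0.1],"roll": 0}
    - {"claw": 0,"dp": [0,0,0],"roll": 0}
    - {"claw": 0,"dp": [0,0,0],"roll": 0}
    - {"claw": 0,"dp": [0,0,0],"roll": 0}
    - {"claw": 0,"dp": [0,0,0],"roll": 0}
    - {"claw": 0,"dp": [0,0,0],"roll": 0}
    - {"claw": 0,"dp": [0,0,0],"roll": 0}

```text
t: 9.1
eef_pos: [0.596, -0.0914, 0.067]
tcp_rot: [3.12, 1.565, 1.197]
contact_force: [4.2, 11.4, -1.0]
gripper_width: 0.0118
```

```bash
python3 eye.py
```

```text
t 9.1 tcp [ 0.596  -0.0914  0.067 ] dp cm (current axes) [ 0.05 -0.03  0.07] roll -0.002 | q [-0.36  0.38  1.64  0.01  1.12 -0.01] F [ 4.2 11.4 -1. ] w 0.0118
[[0.002, 0.939, -0.345], [0.005, -0.345, -0.939], [-1.0, 0.0, -0.005]]
158 eye extent x 0.5581 0.6062 ymin -0.1706 z 0.0585
```

Emit:
drive_tool:
  increments:
    - {"claw": 0,"dp": [0,0.02,0.1],"roll": 0}
    - {"claw": 0,"dp": [0,0.02,0.1],"roll": 0}
    - {"claw": 0,"dp": [0,0,0],"roll": 0}
    - {"claw": 0,"dp": [0,0,0],"roll": 0}
    - {"claw": 0,"dp": [0,0,0],"roll": 0}
    - {"claw": 0,"dp": [0,0,0],"roll": 0}
    - {"claw": 0,"dp": [0,0,0],"roll": 0}
    - {"claw": 0,"dp": [0,0,0],"roll": 0}
    - {"claw": 0,"dp": [0,0,0],"roll": 0}
    - {"claw": 0,"dp": [0,0,0],"roll": 0}

```text
t: 10.4
eef_pos: [0.5961, -0.0917, 0.0672]
tcp_rot: [-3.119, 1.562, 1.24]
contact_force: [4.9, 16.2, 1.0]
gripper_width: 0.0117
```

```bash
python3 eye.py
```

```text
t 10.4 tcp [ 0.5961 -0.0917  0.0672] dp cm (current axes) [ 0.07 -0.04  0.05] roll -0.003 | q [-0.36  0.38  1.64  0.01  1.13 -0.01] F [ 4.9 16.2  1. ] w 0.0117
[[0.003, 0.938, -0.345], [0.008, -0.345, -0.938], [-1.0, -0.0, -0.008]]
156 eye extent x 0.5607 0.6103 ymin -0.1705 z 0.0584
```

The eye is home. The TCP has stalled and the reaction is about 17 N at 73°, which lies between the two wall normals. I'll relax the push, open and rise.

Emit:
drive_tool:
  increments:
    - {"claw": 0,"dp": [0,-0.04,-0.2],"roll": 0}
    - {"claw": 0,"dp": [0,0,0],"roll": 0}
    - {"claw": 4,"dp": [0,0,0],"roll": 0}
    - {"claw": 4,"dp": [0,0,0],"roll": 0}
    - {"claw": 4,"dp": [0,0,0],"roll": 0}
    - {"claw": 4,"dp": [0,0,0],"roll": 0}
    - {"claw": 6,"dp": [-2,0,0],"roll": 0}
    - {"claw": 6,"dp": [-4,0,0],"roll": 0}
    - {"claw": 6,"dp": [-4,0,0],"roll": 0}
    - {"claw": 6,"dp": [-4,0,0],"roll": 0}

```text
t: 11.7
eef_pos: [0.5953, -0.0946, 0.2097]
tcp_rot: [1.522, 1.569, -0.401]
contact_force: [0.4, -0.1, 0.0]
gripper_width: 0.0601
```

Run:
```python
from h import *
plan([.5355,.3185,.2],-.35)
```

```text
t 11.7 tcp [ 0.5953 -0.0946  0.2097] dp cm (current axes) [  0.93 -19.86 -36.71] roll -0.002 | q [-0.36  0.23  1.52 -0.    1.39 -0.01] F [ 0.4 -0.1  0. ] w 0.0601
[[0.002, 0.939, -0.345], [-0.001, -0.345, -0.939], [-1.0, 0.002, 0.0]]
```

Emit:
drive_tool:
  increments:
    - {"claw": 6,"dp": [0,-1.99,-3.67],"roll": 0}
    - {"claw": 6,"dp": [0,-1.99,-3.67],"roll": 0}
    - {"claw": 6,"dp": [0,-1.99,-3.67],"roll": 0}
    - {"claw": 6,"dp": [0,-1.99,-3.67],"roll": 0}
    - {"claw": 6,"dp": [0,-1.99,-3.67],"roll": 0}
    - {"claw": 6,"dp": [0,-1.99,-3.67],"roll": 0}
    - {"claw": 6,"dp": [0,-1.99,-3.67],"roll": 0}
    - {"claw": 6,"dp": [0,-1.99,-3.67],"roll": 0}
    - {"claw": 6,"dp": [0,-1.99,-3.67],"roll": 0}
    - {"claw": 6,"dp": [0,-1.99,-3.67],"roll": 0}

```text
t: 12.95
eef_pos: [0.5349, 0.3201, 0.2085]
tcp_rot: [2.208, 1.569, 0.285]
contact_force: [0.3, 0.4, -0.3]
gripper_width: 0.06
```

Run:
```python
from h import *
plan([.5355,.3185,.072],-.35)
a,d=bot.camera('top'); X=cloud('top',d)
s,e=bot.camera('scene'); Y=cloud('scene',e)
cv2.imwrite('pics/s2.png',np.hstack([cv2.resize(a[150:230,300:400],(400,320),interpolation=2),cv2.resize(s[160:250,240:352],(400,320),interpolation=2)]))
# hinge hole in eye: dark patch; eye circle
for n,im,C in(('top',a,X),('scene',s,Y)):
    h=cv2.cvtColor(im,cv2.COLOR_BGR2HSV)
    m=(cv2.inRange(h,(100,100,40),(125,255,255))>0)&(abs(C[...,2]-.058)<.005)&(np.hypot(C[...,0]-.576,C[...,1]+.148)<.04)
    P=C[m]; print(n,m.sum(),'ext x',P[:,0].min().round(4),P[:,0].max().round(4),'ymin',P[:,1].min().round(4))
    R2=P[np.hypot(P[:,0]-.575,P[:,1]+.148)<.03]; print(cv2.minEnclosingCircle(R2[R2[:,1]<-.14][:,:2].astype(np.float32)))
    m=(C[...,2]>.09)&(C[...,2]<.11)&(np.hypot(C[...,0]-.6,C[...,1]+.09)<.03); P=C[m]; print('fin',P.mean(0).round(4),cv2.minAreaRect((P[:,:2]*1000).astype(np.float32)))
    m=cv2.inRange(h,(0,150,100),(6,255,255)); cnt,l,st,c=cv2.connectedComponentsWithStats(m)
    for i in range(1,cnt):
        q=plane(n,c[i],.084)[0]
        if np.hypot(q[0]-.535,q[1]-.319)<.05: print('knob',st[i,4],c[i],q.round(4), 'ext',C[l==i][:,:2].min(0).round(4),C[l==i][:,:2].max(0).round(4))
```

```text
t 12.95 tcp [0.5349 0.3201 0.2085] dp cm (current axes) [13.65  0.09  0.14] roll -0.002 | q [ 0.35  0.28  1.46 -0.    1.39  0.7 ] F [ 0.3  0.4 -0.3] w 0.06
[[0.002, 0.939, -0.345], [0.001, -0.345, -0.939], [-1.0, 0.002, -0.001]]
top 234 ext x 0.552 0.5999 ymin -0.1696
((0.5759475231170654, -0.14616358280181885), 0.024182124063372612)
fin [ 0.596  -0.0896  0.0969] ((596.4306640625, -90.15605926513672), (43.11355972290039, 12.121706008911133), 68.78048706054688)
knob 57 [185.9122807  208.12280702] [0.5373 0.3281 0.084 ] ext [0.5247 0.3103] [0.5464 0.3467]
scene 212 ext x 0.5548 0.6032 ymin -0.1704
((0.5792562365531921, -0.14996707439422607), 0.02473565749824047)
fin [ 0.6006 -0.0933  0.0967] ((598.4178466796875, -92.86339569091797), (43.42567443847656, 16.906845092773438), 69.3356704711914)
knob 2 [456.5 165.5] [0.5041 0.3217 0.084 ] ext [0.5276 0.3088] [0.5302 0.3121]
knob 10 [463.1 167.3] [0.513 0.337 0.084] ext [0.5288 0.3226] [0.5406 0.3288]
knob 3 [461. 170.] [0.5233 0.3282 0.084 ] ext [ 0.5447 -0.1342] [1.513  0.3209]
knob 3 [462.33333333 173.33333333] [0.5368 0.3278 0.084 ] ext [0.542  0.3217] [0.5486 0.3269]
knob 2 [461.5 177. ] [0.5509 0.3214 0.084 ] ext [0.5433 0.3227] [0.5451 0.3263]
knob 1 [460. 180.] [0.5621 0.3141 0.084 ] ext [0.5433 0.3229] [0.5433 0.3229]
```

View pics/s2.png

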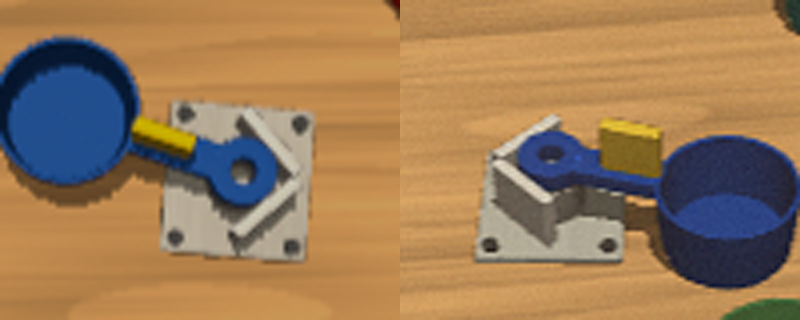

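The eye is seated against both V walls, with the knuckle hole showing through it at about (242,172) in the left half. Now down on the pin knob.

Emit:
drive_tool:
  increments:
    - {"claw": 6,"dp": [2.5,0.09,0.14],"roll": 0}
    - {"claw": 6,"dp": [2.5,0,0],"roll": 0}
    - {"claw": 6,"dp": [2.5,0,0],"roll": 0}
    - {"claw": 6,"dp": [2.5,0,0],"roll": 0}
    - {"claw": 6,"dp": [2.0,0,0],"roll": 0}
    - {"claw": 6,"dp": [1.6,0,0],"roll": 0}
    - {"claw": 6,"dp": [0,0,0],"roll": 0}
    - {"claw": 0,"dp": [0,0,0],"roll": 0}
    - {"claw": 0,"dp": [0,0,0],"roll": 0}
    - {"claw": 0,"dp": [0,0,0],"roll": 0}

```text
t: 14.3
eef_pos: [0.5356, 0.3172, 0.0713]
tcp_rot: [2.229, 1.57, 0.306]
contact_force: [-0.4, -0.3, -0.4]
gripper_width: 0.032
```

Emit:
drive_tool:
  increments:
    - {"claw": 0,"dp": [0,0,0],"roll": 0}
    - {"claw": 0,"dp": [0,0,0],"roll": 0}
    - {"claw": 0,"dp": [0,0,0],"roll": 0}
    - {"claw": 0,"dp": [0,0,0],"roll": 0}
    - {"claw": 0,"dp": [0,0,0],"roll": 0}
    - {"claw": 0,"dp": [0,0,0],"roll": 0}
    - {"claw": 0,"dp": [0,0,0],"roll": 0}
    - {"claw": 0,"dp": [0,0,0],"roll": 0}
    - {"claw": 0,"dp": [0,0,0],"roll": 0}
    - {"claw": 0,"dp": [0,0,0],"roll": 0}

```text
t: 15.55
eef_pos: [0.5346, 0.3176, 0.0712]
tcp_rot: [-1.681, 1.569, 2.68]
contact_force: [-5.3, 1.7, 6.0]
gripper_width: 0.0253
```

Emit:
drive_tool:
  increments:
    - {"claw": 0,"dp": [-1,0,0],"roll": 0}
    - {"claw": 0,"dp": [-1,0,0],"roll": 0}
    - {"claw": 0,"dp": [-1.5,0,0],"roll": 0}
    - {"claw": 0,"dp": [-1.5,0,0],"roll": 0}
    - {"claw": 0,"dp": [-2,0,0],"roll": 0}
    - {"claw": 0,"dp": [-2,0,0],"roll": 0}
    - {"claw": 0,"dp": [-1,0,0],"roll": 0}
    - {"claw": 0,"dp": [0,0,0],"roll": 0}
    - {"claw": 0,"dp": [0,0,0],"roll": 0}
    - {"claw": 0,"dp": [0,0,0],"roll": 0}

```text
t: 16.8
eef_pos: [0.5346, 0.3168, 0.1695]
tcp_rot: [-0.861, 1.569, -2.784]
contact_force: [0.7, -0.3, -1.2]
gripper_width: 0.0252
```

Run:
```python
from h import *
plan([.5755,-.148,.17],-.35)
a,d=bot.camera('top'); s,e=bot.camera('scene')
u=proj('scene',[.535,.3185,.12])[0].astype(int); print(u)
cv2.imwrite('pics/p1.png',cv2.resize(s[u[1]-60:u[1]+60,u[0]-60:u[0]+60],(480,480),interpolation=2))
```

```text
t 16.8 tcp [0.5346 0.3168 0.1695] dp cm (current axes) [-3.000e-02  1.986e+01  4.222e+01] roll -0.002 | q [ 0.34  0.31  1.51 -0.    1.33  0.69] F [ 0.7 -0.3 -1.2] w 0.0252
[[-0.002, 0.939, -0.345], [-0.001, -0.345, -0.939], [-1.0, -0.001, 0.001]]
[461 162]
```

View pics/p1.png

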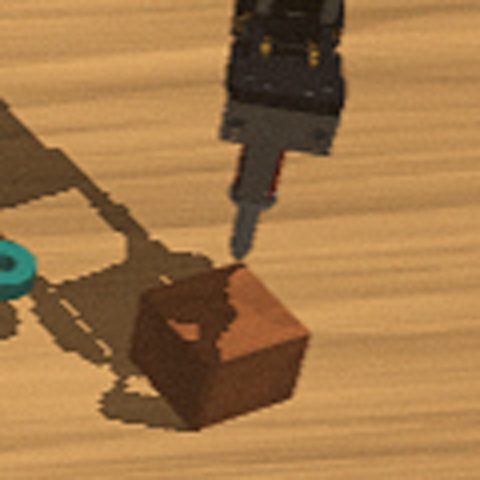

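Run:
```python
from h import *
for z in(.108,.1583,.20): print(z,((proj('scene',[.5346,.3168,z])[0]-[401,102])*4+2).round(1))
```

```text
0.108 [236.8 258. ]
0.1583 [251.6 196.7]
0.2 [264.6 143.3]
```

Emit:
drive_tool:
  increments:
    - {"claw": 0,"dp": [0,1.8,3.8],"roll": 0}
    - {"claw": 0,"dp": [0,1.8,3.8],"roll": 0}
    - {"claw": 0,"dp": [0,1.8,3.8],"roll": 0}
    - {"claw": 0,"dp": [0,1.8,3.8],"roll": 0}
    - {"claw": 0,"dp": [0,1.8,3.8],"roll": 0}
    - {"claw": 0,"dp": [0,1.8,3.8],"roll": 0}
    - {"claw": 0,"dp": [0,1.8,3.8],"roll": 0}
    - {"claw": 0,"dp": [0,1.8,3.8],"roll": 0}
    - {"claw": 0,"dp": [0,1.8,3.8],"roll": 0}
    - {"claw": 0,"dp": [0,1.8,3.8],"roll": 0}

```text
t: 18.15
eef_pos: [0.573, -0.1031, 0.1704]
tcp_rot: [-1.835, 1.571, 2.526]
contact_force: [0.1, -0.1, -1.6]
gripper_width: 0.0253
```

```bash
python3 -c "
from h import *
plan([.5755,-.148,.128],-.35)"
```

```text
t 18.15 tcp [ 0.573  -0.1031  0.1704] dp cm (current axes) [4.24 1.78 4.13] roll -0.002 | q [-0.39  0.21  1.62  0.    1.31 -0.03] F [ 0.1 -0.1 -1.6] w 0.0253
[[-0.0, 0.939, -0.345], [0.0, -0.345, -0.939], [-1.0, -0.0, -0.0]]
```

Emit:
drive_tool:
  increments:
    - {"claw": 0,"dp": [0,0.6,1.3],"roll": 0}
    - {"claw": 0,"dp": [0,0.6,1.3],"roll": 0}
    - {"claw": 0,"dp": [0,0.5,1.3],"roll": 0}
    - {"claw": 0,"dp": [0,0,0],"roll": 0}
    - {"claw": 0,"dp": [1.0,0,0],"roll": 0}
    - {"claw": 0,"dp": [1.0,0,0],"roll": 0}
    - {"claw": 0,"dp": [1.0,0,0],"roll": 0}
    - {"claw": 0,"dp": [0.8,0,0],"roll": 0}
    - {"claw": 0,"dp": [0,0,0],"roll": 0}
    - {"claw": 0,"dp": [0,0,0],"roll": 0}

```text
t: 19.4
eef_pos: [0.5759, -0.1443, 0.1329]
tcp_rot: [1.52, 1.57, -0.403]
contact_force: [-0.1, -1.5, -1.7]
gripper_width: 0.0254
```

Run:
```python
from h import *
plan([.5755,-.148,.128],-.35)
s,e=bot.camera('scene'); p=bot.read_state()['eef_pos']
print('tip px pred',((proj('scene',[p[0],p[1],p[2]-.061])[0]-[245,165])*7).round(0),'hole',((proj('scene',[.5755,-.148,.058])[0]-[245,165])*7).round(0))
cv2.imwrite('pics/p2.png',cv2.resize(s[165:235,245:325],(560,490),interpolation=2))
```

```text
t 19.4 tcp [ 0.5759 -0.1443  0.1329] dp cm (current axes) [0.49 0.09 0.36] roll -0.002 | q [-0.45  0.28  1.62  0.    1.24 -0.1 ] F [-0.1 -1.5 -1.7] w 0.0254
[[0.0, 0.939, -0.345], [-0.0, -0.345, -0.939], [-1.0, 0.001, 0.0]]
tip px pred [266. 234.] hole [258. 261.]
```

View pics/p2.png

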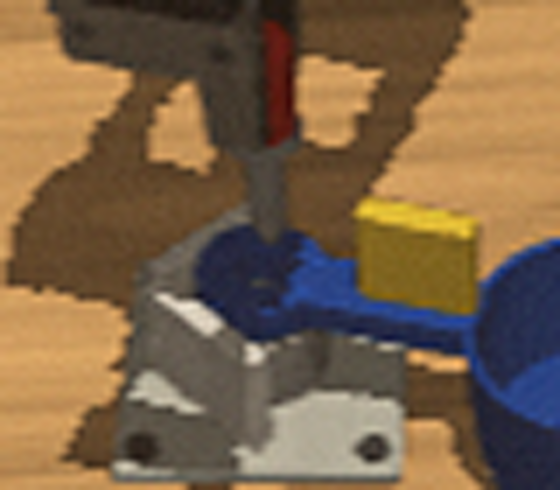

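The tip at (270,240) in the crop matches its prediction within 1 px. It is about 4 mm short (+y) of the hole. Correct and lower a little.

Emit:
drive_tool:
  increments:
    - {"claw": 0,"dp": [0,0.05,0.18],"roll": 0}
    - {"claw": 0,"dp": [0,0.04,0.18],"roll": 0}
    - {"claw": 0,"dp": [0,0,0],"roll": 0}
    - {"claw": 0,"dp": [0.6,0,0],"roll": 0}
    - {"claw": 0,"dp": [0.5,0,0],"roll": 0}
    - {"claw": 0,"dp": [0.4,0,0],"roll": 0}
    - {"claw": 0,"dp": [0.3,0,0],"roll": 0}
    - {"claw": 0,"dp": [0.3,0,0],"roll": 0}
    - {"claw": 0,"dp": [0,0,0],"roll": 0}
    - {"claw": 0,"dp": [0,0,0],"roll": 0}

```text
t: 20.7
eef_pos: [0.5754, -0.1479, 0.1118]
tcp_rot: [1.523, 1.571, -0.4]
contact_force: [0.4, -0.6, -0.5]
gripper_width: 0.0254
```

Emit:
drive_tool:
  increments:
    - {"claw": 0,"dp": [0.3,0,0],"roll": 0}
    - {"claw": 0,"dp": [0.3,0,0],"roll": 0}
    - {"claw": 0,"dp": [0.3,0,0],"roll": 0}
    - {"claw": 0,"dp": [0.3,0,0],"roll": 0}
    - {"claw": 0,"dp": [0.3,0,0],"roll": 0}
    - {"claw": 0,"dp": [0,0,0],"roll": 0}
    - {"claw": 0,"dp": [0,0,0],"roll": 0}
    - {"claw": 0,"dp": [0,0,0],"roll": 0}
    - {"claw": 0,"dp": [0,0,0],"roll": 0}
    - {"claw": 0,"dp": [0,0,0],"roll": 0}

```text
t: 21.95
eef_pos: [0.5753, -0.1479, 0.0967]
tcp_rot: [1.269, 1.571, -0.654]
contact_force: [-0.4, 0.7, -0.5]
gripper_width: 0.0254
```

Emit:
drive_tool:
  increments:
    - {"claw": 0,"dp": [0.4,0,0],"roll": 0}
    - {"claw": 0,"dp": [0.4,0,0],"roll": 0}
    - {"claw": 0,"dp": [0.4,0,0],"roll": 0}
    - {"claw": 0,"dp": [0.4,0,0],"roll": 0}
    - {"claw": 0,"dp": [0.4,0,0],"roll": 0}
    - {"claw": 0,"dp": [0.3,0,0],"roll": 0}
    - {"claw": 0,"dp": [0.2,0,0],"roll": 0}
    - {"claw": 0,"dp": [0.1,0,0],"roll": 0}
    - {"claw": 0,"dp": [0,0,0],"roll": 0}
    - {"claw": 0,"dp": [0,0,0],"roll": 0}

```text
t: 23.2
eef_pos: [0.5754, -0.1479, 0.0708]
tcp_rot: [1.518, 1.57, -0.405]
contact_force: [0.6, 0.1, -1.5]
gripper_width: 0.0253
```

Down to about 1.5 mm above home with no side force. Release slowly and rise.

Emit:
drive_tool:
  increments:
    - {"claw": 3.2,"dp": [0,0,0],"roll": 0}
    - {"claw": 3.6,"dp": [0,0,0],"roll": 0}
    - {"claw": 5,"dp": [0,0,0],"roll": 0}
    - {"claw": 5,"dp": [0,0,0],"roll": 0}
    - {"claw": 5,"dp": [-1,0,0],"roll": 0}
    - {"claw": 5,"dp": [-3,0,0],"roll": 0}
    - {"claw": 5,"dp": [-5,0,0],"roll": 0}
    - {"claw": 5,"dp": [-5,0,0],"roll": 0}
    - {"claw": 5,"dp": [0,-3,-5],"roll": 0}
    - {"claw": 5,"dp": [0,-3,-5],"roll": 0}

```text
t: 24.45
eef_pos: [0.5538, -0.0326, 0.2125]
tcp_rot: [1.74, 1.568, -0.185]
contact_force: [1.2, 0.5, -0.4]
gripper_width: 0.0502
```

Emit:
drive_tool:
  increments:
    - {"claw": 5,"dp": [0,-2.5,-4],"roll": 0}
    - {"claw": 5,"dp": [0,-2.5,-4],"roll": 0}
    - {"claw": 5,"dp": [0,-2.5,-4],"roll": 0}
    - {"claw": 5,"dp": [0,-2.5,-4],"roll": 0}
    - {"claw": 5,"dp": [0,-2.5,-4],"roll": 0}
    - {"claw": 5,"dp": [0,-2.5,-4],"roll": 0}
    - {"claw": 5,"dp": [0,0,0],"roll": 0}
    - {"claw": 5,"dp": [0,0,0],"roll": 0}
    - {"claw": 5,"dp": [0,0,0],"roll": 0}
    - {"claw": 5,"dp": [0,0,0],"roll": 0}

```text
t: 25.7
eef_pos: [0.4957, 0.2427, 0.2107]
tcp_rot: [1.023, 1.571, -0.901]
contact_force: [0.8, 0.3, 0.2]
gripper_width: 0.0504
```

Run:
```python
from h import *
s=bot.read_state(); print(s['t'],s['eef_pos'],s['contact_force'])
im=[]
for n in('top','scene'):
    a,d=bot.camera(n); C=cloud(n,d); D=cloud(n,np.load(n+'0.npy'))
    h=cv2.cvtColor(a,cv2.COLOR_BGR2HSV); near=np.hypot(C[...,0]-.5755,C[...,1]+.148)
    m=(C[...,2]>.09)&(near<.03); P=C[m]; print(n,'knob top',m.sum(),P.mean(0).round(4),'z95',np.percentile(P[:,2],95).round(4),cv2.minEnclosingCircle(P[P[:,2]>.097][:,:2].astype(np.float32)))
    m=(cv2.inRange(h,(100,100,40),(125,255,255))>0)&(abs(C[...,2]-.058)<.006)&(near<.03); P=C[m]; print('eye',m.sum(),P[:,:2].min(0).round(4),P[:,:2].max(0).round(4),'z',np.median(P[:,2]).round(4))
    m=(C[...,2]>.09)&(np.hypot(C[...,0]-.597,C[...,1]+.09)<.028); P=C[m]; print('fin',P.mean(0).round(4))
    old=cv2.imread(f'pics/{n}0.png')
    for nm,x,y in(('glass',.75,-.0),('steel',.48,-.3),('tube',.7,-.25)):
        u=proj(n,[x,y,.03])[0].astype(int); q=np.s_[u[1]-35:u[1]+35,u[0]-45:u[0]+45]; print(nm,'diff',np.median(cv2.absdiff(a[q],old[q])),(cv2.absdiff(a[q],old[q]).max(2)>40).sum())
    u=proj(n,[.585,-.12,.06])[0].astype(int); im.append(cv2.resize(a[u[1]-45:u[1]+45,u[0]-50:u[0]+50],(400,360),interpolation=2))
cv2.imwrite('pics/end.png',np.hstack(im))
```

```text
25.7 [0.49573886 0.24271379 0.21069686] [0.83423987 0.30521265 0.1889721 ]
top knob top 75 [ 0.5753 -0.1456  0.1014] z95 0.1057 ((0.5753971338272095, -0.14609797298908234), 0.012587676756083965)
eye 122 [ 0.5521 -0.1698] [ 0.5998 -0.1197] z 0.0574
fin [ 0.5961 -0.0895  0.0969]
glass diff 6.0 502
steel diff 7.0 0
tube diff 6.0 6
scene knob top 88 [ 0.5812 -0.1494  0.0999] z95 0.105 ((0.5772493481636047, -0.149823859333992), 0.014312689192593098)
eye 115 [ 0.5614 -0.1704] [ 0.6022 -0.1197] z 0.0583
fin [ 0.6001 -0.0938  0.0968]
glass diff 4.0 1137
steel diff 3.0 0
tube diff 3.0 0
```

View pics/end.png

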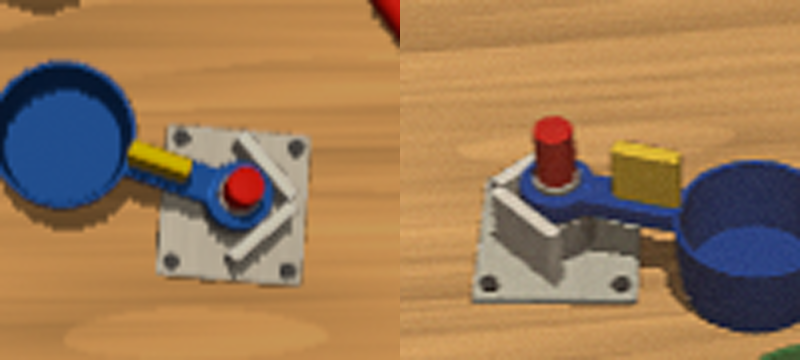

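Both views show the collar flat on the eye and the pin upright, with the eye still in the V. The glass-bowl crop also takes in the moved dish, so I'll check that bowl by its own colour and then hand in.

Run:
```python
from h import *
c=[]
for im in(cv2.imread('pics/top0.png'),bot.camera('top')[0]):
    m=cv2.inRange(cv2.cvtColor(im,cv2.COLOR_BGR2HSV),(45,80,30),(80,255,255)); m[:, :270]=0; m[:,350:]=0; m[150:]=0
    c.append(cv2.moments(m,True)); print([c[-1]['m10']/c[-1]['m00'],c[-1]['m01']/c[-1]['m00']],c[-1]['m00'])
print(bot.finish_job())
```

```text
[308.91319751992916, 119.10097431355182] 1129.0
[308.91319751992916, 119.10097431355182] 1129.0
the job is handed in; nothing more can be done
None
```

The blue holder is back on the right-hand bracket and the job is handed in at about 26 s of the 61 s allowed.

**What I did:** I gripped the fin and slid the eye over the knuckle into the V. The arm stalled there with about 17 N of reaction, coming from between the two walls. I then lifted the red pin straight out, lowered it through both holes without side force to about 1.5 mm above home, and let go.

**Last checks:**
- **Pin and eye:** The collar sits on the eye, the pin looks upright, and the eye is still in the V with its top about 58 mm above the table.
- **Bystanders:** The glass bowl is at exactly the same pixels as at the start. The steel bowl and tube show no real change.
- **Robot:** It was well clear of everything.

**Disagreements:** The two cameras differ by 2–4 mm on the positions of the pin and holder, from calibration and edge noise, so I have no direct reading of the hole alignment. The pin going down freely is the better evidence. A first comparison around the glass bowl showed changes, but that crop included the moved dish, and the colour check on the bowl alone showed no shift.

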